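# Rock the bottle dial into gear and index its blue nest to the nozzle

### The job

The bottle dial of this filling machine is out of gear after a jam. Take the knob at its centre and ease it down gently, rocking the dial with it to find the teeth and never forcing them, until they mesh and the knob is fully home; then turn the dial with it until the blue nest stands centred under the filling nozzle, and let go. Keep every bottle standing and leave the things around the machine where they are.

Things in the scene. Friction and masses are not known exactly. Their poses are not given: they have to be found in the camera images.
- drive_unit: Fixed machine foot that carries everything: 300 mm square base plate, round steel pedestal, filling station and capping station. Origin on the deck, on the vertical axis of the dial; z up.
- dial: Round aluminium plate, 390 mm across, turning easily either way about its vertical axis (friction 0.08 N m, stays where left). Origin on the axis at its upper face, 105 mm above the deck; x points to the blue nest. Eight nests (64 mm wide, 20 mm high; one blue, seven black) every 45 degrees on a 150 mm radius; three hold bottles, whose tops stay below 195 mm above the deck.
- gear_knob: Gear-change knob at the dial's centre, keyed to it: turns only with the dial, slides 14 mm down on two guide pins (friction 4 N, weight 2.2 N; stays where left). Origin on the axis under its teeth, 22 mm above the dial's face at the start (out of gear), 8 mm when fully home. Red flange 104 mm wide, top 19 mm above the origin, skirt to 6 mm below it; neck 38 mm wide; grip bar at 29-65 mm.
- knob_grip (a point): Centre of the knob's black grip bar, on the axis, 47 mm above the knob's origin, 18 mm below the bar's top. The bar is 64 mm long along the dial's x axis, 22 mm thick across it, 36 mm high: pinch it across its thickness from above. It is 69 mm above the dial's upper face when out of gear, 55 mm when fully home.
- blue_nest (a point): Centre of the mouth of the blue nest, 150 mm from the dial's axis, 20 mm above the plate. At the start it stands 26 to 60 degrees clockwise (seen from above) of the nozzle.
- nozzle_tip (a point): Lower end of the thin steel filling nozzle, fixed, 150 mm from the dial's axis, 214 mm above the deck. It hangs from a bracket (280 to 345 mm above the deck) that reaches in from a post outside the dial; nothing of the station comes closer than 130 mm to the dial's axis.
- bottle_blue_nest: Clear empty bottle, 30 mm wide, 72 mm high, standing in the blue nest. Origin at the centre of its foot, z up.
- bottle_b: Pink bottle with white cap, 30 mm wide, 84 mm high, standing in a black nest. Origin at the centre of its foot.
- bottle_c: Amber bottle with black cap, 30 mm wide, 72 mm high, standing in a black nest. Origin at the centre of its foot.
- amber_bottle: Bystander: amber bottle with brass cap, 44 mm wide, 100 mm high, left of the machine.
- pink_bottle: Bystander: pink bottle, 40 mm wide, 110 mm high, left of the machine.
- spare_nest: Bystander: spare black nest, 64 mm wide, 30 mm high, right of the machine.
- spanner: Bystander: open-ended spanner, 170 mm long, lying right of the machine.
- cap_tray: Bystander: white tray of caps, 150 x 200 x 45 mm, left of the machine at the far side.
- gear_top (a point): Top of the drive gear's 8 teeth, on the axis, hidden in the knob's skirt. From the start the knob goes 5 mm down, then its teeth meet these face to face, unless aligned. They mesh every 45 degrees (entry window about +-4, play about +-2 degrees), at an angle not visible, different each time. 6 to 12 N of push is enough to feel them; over 35 N damages them. In mesh, turning takes 0.25 N m more.
- guide_pin (a point): Top centre of one of two upright steel guide pins, 10 mm thick, 50 mm high from the dial's face, 43 mm from its axis along +x and -x of the dial (in line with the grip bar's length).
- capper_chuck (a point): Lower end of the fixed capping head (red chuck, black motor above it), 165 mm from the dial's axis, 240 mm above the deck; no part of it is closer than 135 mm to the axis; its post and hose rise to 450 mm.

How it is judged (in metres and radians):
On the way:
1. the teeth are meshed and the knob is home: within 2.5 mm of its lowest position over the dial (z of gear_knob in the frame of dial below 0.0105 m), for 0.3 s.
At the end, for the whole second after the job is handed in: The knob is home (origin less than 10.5 mm above the dial's face), the blue nest's mouth is within 6 mm of the nozzle seen from above, the dial is at rest, the three bottles in the nests stand within 15 degrees of upright, and the five things on the deck are within 30 mm of their starts (z of gear_knob in the frame of dial below 0.0105 m and horizontal distance between blue_nest and nozzle_tip below 0.006 m and angular speed of dial below 0.05 rad/s and angle between each of bottle_blue_nest, bottle_b, bottle_c's own z axis and vertical below 0.26 rad and distance of each of amber_bottle, pink_bottle, spare_nest, spanner, cap_tray from where it was at the start of the episode below 0.03 m); the robot touches nothing.
It fails at once if more than 35 N between the knob and the drive gear's teeth (contact force between gear_knob and drive_unit above 35 N).
It fails at once if a bottle in a nest tips by more than 35 degrees (angle between any of bottle_blue_nest, bottle_b, bottle_c's own z axis and vertical above 0.6 rad).
It fails at once if a thing on the deck is pushed more than 40 mm (distance of any of amber_bottle, pink_bottle, spare_nest, spanner, cap_tray from where it was at the start of the episode above 0.04 m).
It also fails if it takes over 64 s, if anything falls off the work surface, if the arm or the gripper's body presses on something with over 40 N, if the wrist force passes 120 N, or if a joint passes its speed limit or range.

### The arm

A 6-joint arm with a two-finger parallel gripper is mounted at the origin on the work surface. World frame = base frame: x ahead of the robot, y to its left, z up, the work surface at z = 0. Lengths are in m, angles in degrees, forces in N, time in s.
With the tool pointing down it reaches from about 0.275 to 0.725 m from the base axis. Payload 5.6 kg.
Tool frame: the origin (TCP) lies midway between the tips of the shut fingers; the grasp point (between the pads) lies 19 mm behind it; z points along the fingers, y is the direction in which the jaws open and shut (so a half turn about z gives the same grasp; the last joint's range is limited). The gripper opens to 85 mm and grips with 20 to 120 N. Pads are 22 mm wide; open, the fingers measure 114 mm over their backs; the gripper's body (76 mm by 85 mm) begins 54 mm behind the grasp point. The pads swing forward as they close: fully open they stand 13 mm farther back than shut.
Start: joints at [-52.907, 14.616, 6.199, 0, -81.583, -16.306], TCP at [0.195, -0.514, 0.231] pointing down, gripper open.
Joint ranges: [-168.99, 168.99], [-69.2, 112.95], [-62.41, 85.93], [-164.36, 98.24], [-168.68, -3.75], [-174.98, 174.98]. Speed limits (degrees/s): [147.25, 147.25, 180, 180, 180, 180].

### API

Orientations are given as [roll, pitch, yaw] about the fixed x, y, z axes, in that order (R = Rz(yaw) Ry(pitch) Rx(roll)).
In Python, from workcell import r, capture, get_calibration gives the robot as it stands. The module is installed in compiled form; this text tells all that it offers.
- The arm moves only by the tool apply_moves, never from a script. Its argument "commands" is a list of rows, each a list of 7 numbers: the shift along the tool's x, y, z in cm, then the turn, a rotation vector about the tool's x, y, z in rad, then the finger opening in cm, from 0 to 8.54. A call has 1 to 12 rows; each row is the pose to reach, as a shift and turn from the pose commanded when the call began, along the tool's axes at that moment; what a row does not reach only later rows make up. A row lasts 1/8 s, in which the tool goes at most 62.5 mm and 10.7 degrees, less where a joint would pass 70% of its speed; a pose out of reach is approached as far as the arm can. A call with a gripper value outside its range is refused whole. The fingers move at their own pace and stop on an object; "newtons" is the grip in N (left out, the last holds). Time passes only in rows, so rows that repeat a pose let the fingers close. It gives the time, the measured TCP pose, the force and the opening at its end, in the units of the state.
- r.sense(): the state, without advancing time (a new reading comes with each control period).
- capture(name): name is "side" or "top"; returns (picture, depth): 480x640x3 uint8, blue, green, red; 480x640 float32, m along the optical axis (not along the pixel's ray), 0 where there is no reading.
- get_calibration(name): a dict with "fx", "fy", "cx", "cy" (pixels), "dist_coeffs" ([k1, k2, p1, p2, k3] as OpenCV has them; the pictures are not rectified), "eye" and "rotation" of the camera in the world. Camera axes: x right, y up, looking along -z (the intrinsics and any distortion apply to the point x, -y, -z); pixel columns grow to the right and rows downward; lengths in m; the calibration is good to about 2 mm. A picture is of the moment at which its call begins. get_calibration takes no time and is no camera call.
- r.hand_in(): hands the job in, once; it reports no verdict.
The state is a dict: "time": time; "joint_positions": joint angles; "qvel": joint speeds; "effort": joint torques, N m; "eef_pos": TCP position; "orientation": TCP orientation; "contact_force": force on the tool from outside, world axes, zero at the start; "ft_torque": the same for the moment, N m; "opening": opening from 0.0 (shut) to 1.0 (fully open).
Only numpy, scipy, OpenCV 4.12 (cv2) and the standard library are available. Lean on these libraries where they do the work, as an engineer would, in place of code of your own. Each camera call takes 0.05 s, during which the arm holds its last target. There are 200 camera calls.

## Working session

There is one attempt and no reset: what is moved stays moved. The work goes in short steps, Python scripts to look and compute and a tool call to move; the robot and the scene stay as the last step left them, time stands still between calls to the robot, and variables do not carry over. Pictures are saved under pics/ and viewed, about 8 in all and at most 12, crops included, and the job is handed in when it is done.

Besides the shell and the picture viewer there is one more tool, called by a JSON object that holds its "op" and its "data", one argument or row to a line. apply_moves: Moves the arm, as the interface text tells. Its arguments: {"type":"object","properties":{"commands":{"type":"array","items":{"type":"array","items":{"type":"number"}}},"newtons":{"type":"number"}},"required":["commands"]}

```bash
mkdir -p pics
python3 - <<'E'
from workcell import r,capture,get_calibration
import cv2,numpy as np
for n in("side","top"):
    p,d=capture(n);cv2.imwrite(f"pics/{n}0.png",p);np.save(f"pics/{n}0.npy",d)
    c=get_calibration(n);print(n,c)
print(r.sense())
E
```

```text
side {'fx': 575.2235936865018, 'fy': 575.2235936865018, 'cx': 322.4961776733055, 'cy': 241.18698572384895, 'dist_coeffs': array([-0.11439682,  0.        ,  0.        ,  0.        ,  0.        ]), 'eye': array([-0.07360936,  0.73086732,  1.19974332]), 'rotation': array([  43.43099738,    1.0964164 , -139.64160471])}
top {'fx': 559.4556729765546, 'fy': 559.4556729765546, 'cx': 323.09937503216173, 'cy': 250.17503177760744, 'dist_coeffs': array([-0.01219348,  0.        ,  0.        ,  0.        ,  0.        ]), 'eye': array([ 0.37727771, -0.00316495,  1.83076433]), 'rotation': array([  5.92509057,   0.50481497, -90.91917318])}
{'time': 0.1, 'joint_positions': array([-5.29052673e+01,  1.46513416e+01,  6.13944306e+00, -2.26055352e-02,
       -8.15846102e+01, -1.63042482e+01]), 'qvel': array([-0.10735002, -0.11002248,  0.11343801,  0.15722955, -0.06131034,
       -0.04502944]), 'effort': array([-2.39029156e-03, -3.87602592e+01,  2.38475204e+01,  5.37797302e+00,
       -3.77554010e-03, -1.30226906e-05]), 'eef_pos': array([ 0.19509284, -0.51376983,  0.23048431]), 'orientation': array([ 1.79901095e+02, -5.63638467e-03, -1.59212838e+02]), 'contact_force': array([-0.12195065, -0.63310471, -0.68052084]), 'ft_torque': array([0.00424266, 0.0091891 , 0.0352186 ]), 'opening': 0.9996208244922244}
```

View pics/top0.png

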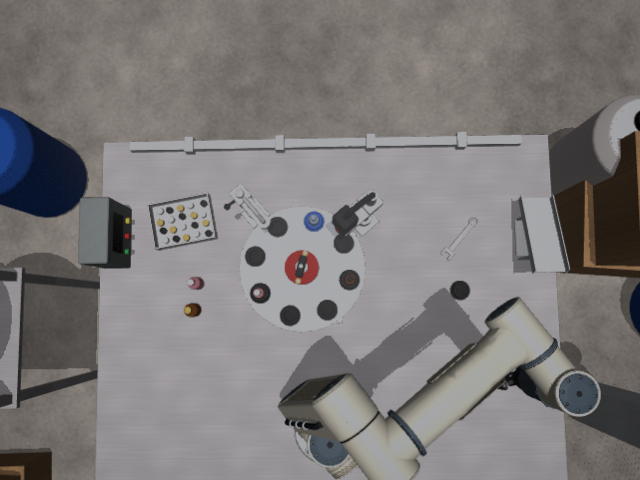

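View pics/side0.png

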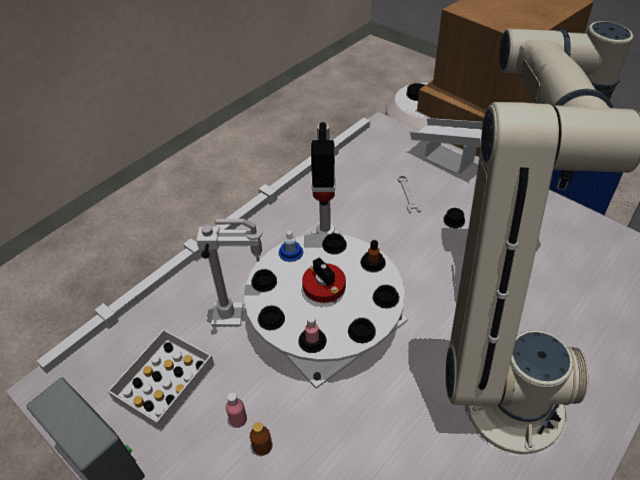

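The top view shows the red flange at about (302,267), the blue nest at (314,221) and the filling bracket ending near (268,225). In the side view the nozzle hangs near (258,255). Next I'll measure these by colour.

```bash
cat > h.py <<'E'
import cv2,numpy as np
from workcell import r,capture,get_calibration
from scipy.spatial.transform import Rotation as R
def cam(n):
    c=get_calibration(n);K=np.array([[c["fx"],0,c["cx"]],[0,c["fy"],c["cy"]],[0,0,1]])
    return K,c["dist_coeffs"],np.array(c["eye"]),R.from_euler("xyz",c["rotation"],degrees=True).as_matrix()
def ray(n,px):
    K,D,e,M=cam(n);u=cv2.undistortPoints(np.array(px,float).reshape(-1,1,2),K,D)[:,0]
    return e,np.c_[u[:,0],-u[:,1],-np.ones(len(u))]@M.T
def plane(n,px,z):
    e,d=ray(n,px);return e+d*((z-e[2])/d[:,2])[:,None]
def proj(n,P):
    K,D,e,M=cam(n);q=(np.atleast_2d(P)-e)@M*[1,-1,-1]
    return cv2.projectPoints(q,np.zeros(3),np.zeros(3),K,D)[0][:,0]
def cloud(n,d):
    v,u=np.mgrid[:480,:640];e,ry=ray(n,np.c_[u.ravel(),v.ravel()])
    return (e+ry*d.reshape(-1,1)).reshape(480,640,3)
def masks(p):
    h=cv2.cvtColor(p,cv2.COLOR_BGR2HSV)
    red=cv2.inRange(h,(0,150,60),(6,255,255))|cv2.inRange(h,(174,150,60),(180,255,255))
    return red,cv2.inRange(h,(105,130,50),(125,255,255))
E
python3 - <<'E'
from h import *
for n,b in(("top",(230,190,380,340)),("side",(180,200,420,400))):
    p=cv2.imread(f"pics/{n}0.png");d=np.load(f"pics/{n}0.npy");C=cloud(n,d)
    x0,y0,x1,y1=b;m=np.zeros((480,640),np.uint8);m[y0:y1,x0:x1]=255
    red,blue=[k&m for k in masks(p)]
    for nm,k in(("red",red),("blue",blue)):
        cs=max(cv2.findContours(k,0,2)[0],key=cv2.contourArea)
        e=cv2.fitEllipse(cv2.convexHull(cs));print(n,nm,e,"med z",np.median(C[k>0][:,2]))
        print("  plane",plane(n,[e[0]],0.146 if nm=="red" else .125))
    # dial plate by depth
    if n=="top":
        k=((abs(C[...,2]-.105)<.006)&(m>0)).astype(np.uint8)
        cs=max(cv2.findContours(k,0,2)[0],key=cv2.contourArea);hl=cv2.convexHull(cs)
        P=plane(n,hl[:,0],.105);
        A=np.c_[2*P[:,:2],np.ones(len(P))];s=np.linalg.lstsq(A,(P[:,:2]**2).sum(1),rcond=None)[0]
        print("dial",s[:2],"R",np.sqrt(s[2]+s[:2]@s[:2]))
        # grip bar by depth
        k=(C[...,2]>.18)&(np.hypot(C[...,0]-s[0],C[...,1]-s[1])<.05)
        Q=C[k];print("bar",len(Q),np.median(Q,0));print(cv2.fitEllipse is None, cv2.minAreaRect(Q[:,:2].astype(np.float32)))
        u,w=np.linalg.eigh(np.cov(Q[:,:2].T));print("axis deg",np.degrees(np.arctan2(w[1,1],w[0,1])))
        B=s[:2]
ims=[]
for n,(x,y,w) in(("top",(225,170,150)),("side",(190,200,150))):
    p=cv2.imread(f"pics/{n}0.png")[y:y+w,x:x+w];ims.append(cv2.resize(p,(400,400),interpolation=2))
cv2.imwrite("pics/c0.png",np.hstack(ims))
E
```

```text
top red ((307.415283203125, 268.59814453125), (18.55189323425293, 29.687448501586914), 12.989990234375) med z 0.14674979888270712
  plane [[0.49725533 0.05710247 0.146     ]]
top blue ((313.5444641113281, 221.00498962402344), (18.236501693725586, 18.72873878479004), 142.36007690429688) med z 0.12275878551409158
  plane [[0.64542558 0.03702428 0.125     ]]
dial [0.50177104 0.07463907] R 0.19384072181824955
bar 164 [0.50168341 0.07406673 0.19166408]
False ((0.5020092129707336, 0.07425883412361145), (0.021636400371789932, 0.06385690718889236), 74.92984008789062)
axis deg 165.85430741345724
side red ((323.56085205078125, 280.06756591796875), (33.18160629272461, 42.93901824951172), 87.728271484375) med z 0.14710116542651397
  plane [[0.50365572 0.07882599 0.146     ]]
side blue ((290.3204650878906, 250.96353149414062), (19.451871871948242, 23.557710647583008), 85.92405700683594) med z 0.12177267749151488
  plane [[0.64210054 0.04652555 0.125     ]]
```

View pics/c0.png

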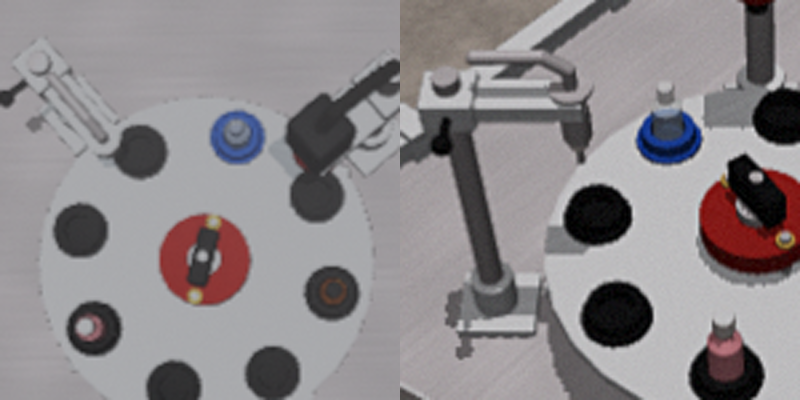

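Run:
```python
from h import *
p=cv2.imread("pics/side0.png");d=np.load("pics/side0.npy");C=cloud("side",d)
c=np.array([.502,.0745])
for v in range(240,268):
    row=[(u,C[v,u]) for u in range(248,272) if .15<C[v,u,2]<.40]
    if row: 
        us=[a for a,_ in row];print(v,us[0],us[-1],np.median([q for _,q in row],0).round(3))
for px in([257.9,259],[257.9,260],[257.9,261]):
    P=plane("side",[px],.214)[0];q=P[:2]-c;print(px,P,np.hypot(*q),np.degrees(np.arctan2(q[1],q[0])))
Ct=cloud("top",np.load("pics/top0.npy"));m=(Ct[...,2]>.25)&(np.hypot(Ct[...,0]-c[0],Ct[...,1]-c[1])<.3)&(Ct[...,1]>.09)&(Ct[...,0]>.55)
Q=Ct[m];q=Q[:,:2]-c;rr=np.hypot(*q.T);print(len(Q),rr.min(),Q[np.argsort(rr)[:6]].round(3))
k=(rr<.30)&(Q[:,2]>.27);u,w=np.linalg.eigh(np.cov(Q[k,:2].T));print("bracket axis",np.degrees(np.arctan2(w[1,1],w[0,1])),Q[k].mean(0))
from h import r
print(r.sense()["eef_pos"],r.sense()["orientation"])
```

```text
240 248 260 [0.61  0.186 0.301]
241 248 260 [0.61  0.185 0.298]
242 248 260 [0.61  0.183 0.294]
243 248 260 [0.609 0.186 0.291]
244 248 261 [0.609 0.186 0.289]
245 248 261 [0.609 0.185 0.284]
246 250 261 [0.61  0.183 0.275]
247 250 261 [0.611 0.182 0.272]
248 250 261 [0.61  0.182 0.269]
249 251 261 [0.611 0.181 0.264]
250 251 261 [0.611 0.181 0.262]
251 251 261 [0.611 0.182 0.26 ]
252 251 261 [0.612 0.182 0.256]
253 252 260 [0.612 0.181 0.254]
254 253 260 [0.613 0.181 0.248]
255 253 260 [0.614 0.18  0.244]
256 254 259 [0.613 0.18  0.239]
257 256 258 [0.618 0.175 0.23 ]
258 256 258 [0.619 0.175 0.226]
259 256 258 [0.619 0.176 0.223]
260 256 259 [0.619 0.176 0.219]
261 257 258 [0.619 0.175 0.215]
[257.9, 259] [0.62372262 0.16921128 0.214     ] 0.15422912758537438 37.88616579351493
[257.9, 260] [0.62154722 0.17140556 0.214     ] 0.15389030597360934 39.02839205547263
[257.9, 261] [0.61937879 0.17359296 0.214     ] 0.15361378437291212 40.171566727866384
741 0.13255423577076716 [[0.605 0.158 0.309]
 [0.602 0.161 0.307]
 [0.608 0.156 0.307]
 [0.605 0.161 0.306]
 [0.603 0.164 0.302]
 [0.608 0.159 0.304]]
bracket axis -135.46708570370035 [0.66112429 0.21128969 0.31188088]
[ 0.19509284 -0.51376983  0.23048431] [ 1.79901095e+02 -5.63638467e-03 -1.59212838e+02]
```

Measured:
- The dial axis is at (0.502, 0.0745), and the plate's radius reads 0.194 against a true 0.195.
- The blue nest is at −14.4° and the bar at −14.2°, so they agree.
- The nozzle is at about 40.7°, which means a turn of about +55°, within the range given.

Now I'll fly above the knob, with the yaw turned part of the way.

{"op": "apply_moves", "data": {
  "commands": [
    [0,0,-4,0,0,0,8.5],
    [-6,5,-4,0,0,0,8.5],
    [-12,10,-4,0,0,0.15,8.5],
    [-18,15,-4,0,0,0.3,8.5],
    [-24,20,-4,0,0,0.45,8.5],
    [-30,25,-4,0,0,0.613,8.5],
    [-36,30,-4,0,0,0.613,8.5],
    [-42,36,-4,0,0,0.613,8.5],
    [-47,41,-4,0,0,0.613,8.5],
    [-49.6,44.1,-4,0,0,0.613,8.5],
    [-49.6,44.1,-4,0,0,0.613,8.5],
    [-49.6,44.1,-4,0,0,0.613,8.5]
  ]
}}

```text
time: 1.6
eef_pos: [0.5027, 0.0762, 0.2711]
orientation: [-180.0, -0.0, 165.7]
contact_force: [0.8, -0.5, 0.2]
opening: 0.993
```

Run:
```python
from h import *
s=r.sense();print({k:np.round(v,3) for k,v in s.items()})
p,d=capture("side");cv2.imwrite("pics/side1.png",p)
p2,d=capture("top");cv2.imwrite("pics/all1.png",cv2.resize(np.hstack([p,p2]),(800,300)))
```

```text
{'time': np.float64(1.6), 'joint_positions': array([ 2.62970e+01,  9.37300e+00,  5.25900e+00, -5.00000e-03,
       -8.59070e+01, -1.30603e+02]), 'qvel': array([ 39.622,  28.984,  33.809,   0.186,  -4.902, -39.665]), 'effort': array([-2.0540e+00, -3.6883e+01,  2.2156e+01,  5.1180e+00,  2.7000e-02,
        8.5800e-01]), 'eef_pos': array([0.503, 0.076, 0.271]), 'orientation': array([-1.79990e+02, -1.90000e-02,  1.65694e+02]), 'contact_force': array([ 0.751, -0.521,  0.186]), 'ft_torque': array([-0.097, -0.175, -0.058]), 'opening': np.float64(0.993)}
```

View pics/all1.png

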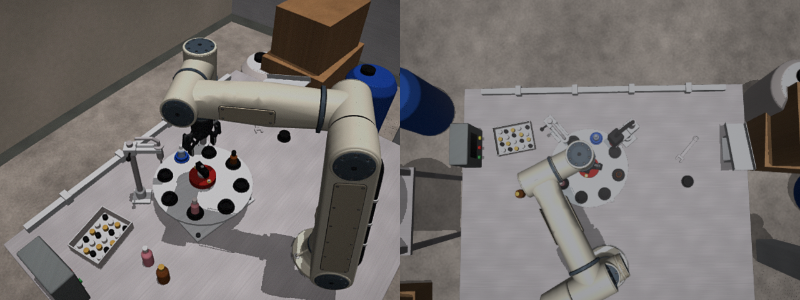

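The gripper hangs over the knob, clear of both stations. Joint 6 is at −130°, which leaves room to turn +55°. Next I'll check the settled pose before descending.

{"op": "apply_moves", "data": {
  "commands": [
    [0,0,0,0,0,0,5],
    [0,0,0,0,0,0,5],
    [0,0,0,0,0,0,5]
  ]
}}

```text
time: 2.08
eef_pos: [0.5022, 0.0731, 0.2717]
orientation: [180.0, 0.0, 165.6]
contact_force: [-0.5, 0.3, -0.0]
opening: 0.585
```

{"op": "apply_moves", "data": {
  "commands": [
    [0,0.14,4,0,0,0,5],
    [0,0.14,8,0,0,0,5],
    [0,0.14,10,0,0,0,5],
    [0,0.14,11.5,0,0,0,5],
    [0,0.14,11.5,0,0,0,5],
    [0,0.14,11.5,0,0,0,5]
  ]
}}

```text
time: 2.82
eef_pos: [0.5035, 0.0755, 0.1574]
orientation: [179.9, 0.1, 165.7]
contact_force: [0.2, -0.3, 0.8]
opening: 0.585
```

{"op": "apply_moves", "data": {
  "commands": [
    [0,0,0,0,0,0,1.5],
    [0,0,0,0,0,0,1.5],
    [0,0,0,0,0,0,1.5],
    [0,0,0,0,0,0,1.5],
    [0,0,0,0,0,0,1.5],
    [0,0,0,0,0,0,1.5]
  ],
  "newtons": 60
}}

```text
time: 3.58
eef_pos: [0.5037, 0.077, 0.1572]
orientation: [179.8, 0.1, 165.7]
contact_force: [0.7, 4.9, 2.2]
opening: 0.249
```

Gripped: the opening is about 21 mm for the 22 mm bar. The side force shows the true axis is about 2 mm toward +y, so I'll follow it and then ease down.

{"op": "apply_moves", "data": {
  "commands": [
    [0,0.2,0,0,0,0,1.5],
    [0,0.2,0.1,0,0,0,1.5],
    [0,0.2,0.2,0,0,0,1.5],
    [0,0.2,0.3,0,0,0,1.5],
    [0,0.2,0.4,0,0,0,1.5],
    [0,0.2,0.5,0,0,0,1.5],
    [0,0.2,0.5,0,0,0,1.5]
  ]
}}

```text
time: 4.45
eef_pos: [0.5038, 0.0771, 0.1532]
orientation: [180.0, 0.1, 165.7]
contact_force: [-2.9, -2.0, 13.0]
opening: 0.252
```

Contact is at about 13 N after 4 mm of travel. I'll take out the side load and rock slowly in the + direction.

{"op": "apply_moves", "data": {
  "commands": [
    [0.08,-0.05,0,0,0,-0.02,1.5],
    [0.08,-0.05,0,0,0,-0.04,1.5],
    [0.08,-0.05,0,0,0,-0.06,1.5],
    [0.08,-0.05,0,0,0,-0.08,1.5],
    [0.08,-0.05,0,0,0,-0.1,1.5],
    [0.08,-0.05,0,0,0,-0.12,1.5],
    [0.08,-0.05,0,0,0,-0.14,1.5],
    [0.08,-0.05,0,0,0,-0.16,1.5]
  ]
}}

```text
time: 5.45
eef_pos: [0.5037, 0.077, 0.1533]
orientation: [180.0, 0.2, 174.8]
contact_force: [1.3, -2.1, 10.4]
opening: 0.249
```

{"op": "apply_moves", "data": {
  "commands": [
    [0,-0.05,0,0,0,-0.02,1.5],
    [0,-0.05,0,0,0,-0.04,1.5],
    [0,-0.05,0,0,0,-0.06,1.5],
    [0,-0.05,0,0,0,-0.08,1.5],
    [0,-0.05,0,0,0,-0.1,1.5],
    [0,-0.05,0,0,0,-0.12,1.5],
    [0,-0.05,0,0,0,-0.14,1.5],
    [0,-0.05,0,0,0,-0.16,1.5]
  ]
}}

```text
time: 6.45
eef_pos: [0.5037, 0.0769, 0.1532]
orientation: [180.0, 0.2, -176.0]
contact_force: [0.9, -0.2, 10.6]
opening: 0.252
```

{"op": "apply_moves", "data": {
  "commands": [
    [0,0,0,0,0,-0.02,1.5],
    [0,0,0,0,0,-0.04,1.5],
    [0,0,0,0,0,-0.06,1.5],
    [0,0,0,0,0,-0.08,1.5],
    [0,0,0,0,0,-0.1,1.5],
    [0,0,0,0,0,-0.12,1.5],
    [0,0,0,0,0,-0.14,1.5],
    [0,0,0,0,0,-0.16,1.5]
  ]
}}

```text
time: 7.45
eef_pos: [0.5037, 0.0769, 0.1533]
orientation: [-180.0, 0.2, -166.8]
contact_force: [1.1, -1.3, 10.3]
opening: 0.249
```

{"op": "apply_moves", "data": {
  "commands": [
    [0,0,0,0,0,-0.02,1.5],
    [0,0,0,0,0,-0.04,1.5],
    [0,0,0,0,0,-0.06,1.5],
    [0,0,0,0,0,-0.08,1.5],
    [0,0,0,0,0,-0.1,1.5],
    [0,0,0,0,0,-0.12,1.5],
    [0,0,0,0,0,-0.14,1.5],
    [0,0,0,0,0,-0.16,1.5]
  ]
}}

```text
time: 8.45
eef_pos: [0.5038, 0.0768, 0.1533]
orientation: [-179.9, 0.2, -157.7]
contact_force: [1.5, -0.5, 10.2]
opening: 0.252
```

Run:
```python
from h import *
s=r.sense();print(s["ft_torque"],s["contact_force"],s["joint_positions"])
p,d=capture("side");C=cloud("side",d);cv2.imwrite("pics/s2.png",cv2.resize(p[200:350,220:420],(800,600),interpolation=2))
red,blue=masks(p)
for k in(red,blue):
    m=k.copy();m[:, :240]=0;m[:,420:]=0;m[:215]=0;m[400:]=0
    Q=C[m>0];print(len(Q),np.percentile(Q[:,2],[10,50,90]).round(4),Q.mean(0))
```

```text
[-0.5502239  -0.25717608 -0.35573903] [ 1.45300252 -0.52448907 10.22745466] [ 2.63522525e+01  1.21057387e+01 -8.66792806e+00  7.49326218e-02
 -6.89926146e+01 -9.40317980e+01]
561 [0.1391 0.1421 0.1452] [0.48982294 0.09752873 0.14782875]
251 [0.1107 0.1226 0.128 ] [0.63168189 0.14364188 0.12449198]
```

View pics/s2.png

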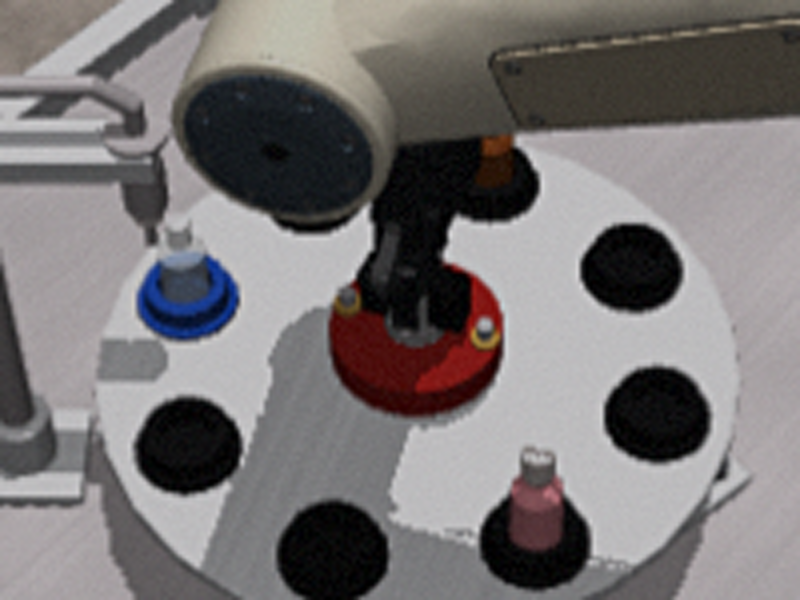

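The dial turns with the knob, with the blue nest at (187,290) in the crop nearing the nozzle at (150,235), and all bottles stand. The flange has come down 5 mm, so the teeth are face to face. I'll keep on to cover the full 45°.

{"op": "apply_moves", "data": {
  "commands": [
    [0,0,0,0,0,-0.02,1.5],
    [0,0,0,0,0,-0.04,1.5],
    [0,0,0,0,0,-0.06,1.5],
    [0,0,0,0,0,-0.08,1.5],
    [0,0,0,0,0,-0.1,1.5],
    [0,0,0,0,0,-0.12,1.5],
    [0,0,0,0,0,-0.14,1.5],
    [0,0,0,0,0,-0.16,1.5]
  ]
}}

```text
time: 9.5
eef_pos: [0.5038, 0.0767, 0.1533]
orientation: [-179.9, 0.2, -148.5]
contact_force: [1.1, -2.6, 10.0]
opening: 0.249
```

{"op": "apply_moves", "data": {
  "commands": [
    [0,0,0.03,0,0,-0.015,1.5],
    [0,0,0.06,0,0,-0.03,1.5],
    [0,0,0.06,0,0,-0.045,1.5],
    [0,0,0.06,0,0,-0.06,1.5],
    [0,0,0.06,0,0,-0.075,1.5],
    [0,0,0.06,0,0,-0.09,1.5],
    [0,0,0.06,0,0,-0.105,1.5],
    [0,0,0.06,0,0,-0.12,1.5]
  ]
}}

```text
time: 10.5
eef_pos: [0.5039, 0.0766, 0.1532]
orientation: [-179.9, 0.2, -141.6]
contact_force: [0.6, -1.3, 13.6]
opening: 0.249
```

```bash
cat > chk.py <<'E'
from h import *
s=r.sense();print(s["time"],s["ft_torque"],s["contact_force"],s["eef_pos"],s["orientation"],s["joint_positions"][5])
p,d=capture("side");C=cloud("side",d)
red,blue=masks(p)
for k in(red,blue):
    m=k.copy();m[:, :240]=0;m[:,420:]=0;m[:215]=0;m[400:]=0
    Q=C[m>0];cs=max(cv2.findContours(m,0,2)[0],key=cv2.contourArea);e=cv2.fitEllipse(cv2.convexHull(cs))
    print(len(Q),np.percentile(Q[:,2],[25,50,75,90]).round(4),e)
q=plane("side",[e[0]],.122)[0,:2]-[.503,.077];print("blue az approx",np.degrees(np.arctan2(q[1],q[0])),np.hypot(*q))
E
python3 chk.py
```

```text
10.5 [-0.56592586  0.21758539 -0.36879558] [ 0.57010985 -1.34475411 13.6145479 ] [0.50386819 0.07662162 0.1532499 ] [-179.85902392    0.23594046 -141.61920066] -78.00073755760013
557 [0.1405 0.1421 0.1436 0.1452] ((323.8389587402344, 281.6569519042969), (32.543701171875, 42.09208297729492), 86.81780242919922)
250 [0.1136 0.1217 0.1259 0.1283] ((262.2516784667969, 287.0485534667969), (20.859081268310547, 24.78436279296875), 77.24708557128906)
blue az approx 40.645569280455184 0.1498868595822453
```

The dial has turned about 54° without dropping, and the turning torque is 0.36 N m, well above 0.08. The gear may be dragged along, or the teeth hung on an edge. I'll lighten the push and rock back.

{"op": "apply_moves", "data": {
  "commands": [
    [0,0,-0.1,0,0,0,1.5],
    [0,0,-0.1,0,0,0.02,1.5],
    [0,0,-0.1,0,0,0.04,1.5],
    [0,0,-0.1,0,0,0.06,1.5],
    [0,0,-0.1,0,0,0.08,1.5],
    [0,0,-0.1,0,0,0.1,1.5],
    [0,0,-0.1,0,0,0.12,1.5]
  ]
}}

```text
time: 11.42
eef_pos: [0.5038, 0.0767, 0.1533]
orientation: [-179.9, 0.2, -148.5]
contact_force: [2.5, -2.0, 8.8]
opening: 0.252
```

```bash
python3 chk.py
```

```text
11.425 [-0.69293164 -0.77043975  0.17517227] [ 2.5404217  -1.98493587  8.80015372] [0.50381512 0.07670892 0.15327923] [-179.89642927    0.2016429  -148.507234  ] -84.89655824737466
550 [0.1404 0.1419 0.1435 0.1449] ((323.7102355957031, 281.4581298828125), (34.855369567871094, 41.76081466674805), 88.52373504638672)
254 [0.1131 0.1218 0.1263 0.128 ] ((263.2913513183594, 281.5203552246094), (20.677091598510742, 24.84113121032715), 81.921630859375)
blue az approx 34.037550526711605 0.14947575215955233
```

The torque scales with the push, which suggests face friction, so the sweep was probably too fast for the entry window. I'll sweep back slowly in small steps at about 11 N.

{"op": "apply_moves", "data": {
  "commands": [
    [0,0,0.05,0,0,0.01,1.5],
    [0,0,0.05,0,0,0.02,1.5],
    [0,0,0.05,0,0,0.03,1.5],
    [0,0,0.05,0,0,0.04,1.5],
    [0,0,0.05,0,0,0.05,1.5],
    [0,0,0.05,0,0,0.06,1.5],
    [0,0,0.05,0,0,0.07,1.5],
    [0,0,0.05,0,0,0.08,1.5],
    [0,0,0.05,0,0,0.09,1.5],
    [0,0,0.05,0,0,0.1,1.5],
    [0,0,0.05,0,0,0.11,1.5],
    [0,0,0.05,0,0,0.12,1.5]
  ]
}}

```text
time: 12.98
eef_pos: [0.5038, 0.0767, 0.1528]
orientation: [-179.9, 0.2, -155.4]
contact_force: [2.4, -1.0, 7.1]
opening: 0.251
```

```bash
python3 -c "
from workcell import r
s=r.sense();print(s['ft_torque'],s['eef_pos'],s['contact_force'])"
```

```text
[-0.67920274 -0.73048101  0.18519249] [0.50376497 0.07674877 0.15281048] [ 2.44367217 -1.02953633  7.06917135]
```

z has dropped 0.5 mm and the force fell, so the teeth may be entering. I'll press gently here without turning.

{"op": "apply_moves", "data": {
  "commands": [
    [0,0,0.04,0,0,0,1.5],
    [0,0,0.08,0,0,0,1.5],
    [0,0,0.12,0,0,0,1.5],
    [0,0,0.12,0,0,0,1.5]
  ]
}}

```text
time: 13.48
eef_pos: [0.5038, 0.0767, 0.1524]
orientation: [-179.9, 0.2, -155.3]
contact_force: [-1.0, -0.6, 13.4]
opening: 0.244
```

```bash
python3 chk.py
```

```text
13.475 [-0.49779585  0.15222643  0.07170604] [-0.97287888 -0.59547562 13.41723239] [0.5038037  0.07674467 0.15238794] [-179.91721677    0.24602284 -155.34789293] -91.74749901897805
567 [0.1398 0.1413 0.1426 0.144 ] ((323.6595153808594, 281.68499755859375), (32.78671646118164, 42.62059020996094), 89.09461212158203)
248 [0.1132 0.1232 0.1263 0.1284] ((265.45281982421875, 275.87060546875), (20.67707061767578, 24.336002349853516), 78.62358093261719)
blue az approx 27.004476181235702 0.1485093332325611
```

{"op": "apply_moves", "data": {
  "commands": [
    [0,0,0,0,0,0.008,1.5],
    [0,0,0,0,0,0.016,1.5],
    [0,0,0,0,0,0.024,1.5],
    [0,0,0,0,0,0.032,1.5],
    [0,0,0,0,0,0.04,1.5],
    [0,0,0,0,0,0.048,1.5]
  ]
}}

```text
time: 14.28
eef_pos: [0.5037, 0.0768, 0.1509]
orientation: [-180.0, 0.2, -158.1]
contact_force: [5.8, -2.0, 4.1]
opening: 0.247
```

```bash
python3 chk.py
```

```text
14.275 [-8.20568422e-01 -1.88805226e+00  1.16011888e-04] [ 5.76852927 -1.97360909  4.06399227] [0.50373203 0.07679261 0.15089587] [-179.95201649    0.18939706 -158.13966997] -94.51720206601732
552 [0.1384 0.1398 0.1412 0.1424] ((323.52435302734375, 281.8687438964844), (33.380165100097656, 42.344970703125), 89.86833190917969)
248 [0.1134 0.1233 0.1265 0.1285] ((266.53875732421875, 273.69024658203125), (20.34307289123535, 24.275571823120117), 80.72084045410156)
blue az approx 24.1874346710757 0.14814360566732943
```

It is sinking: the flange is 2.2 mm below face contact and the force is down to 4 N. Now I'll press gently.

{"op": "apply_moves", "data": {
  "commands": [
    [-0.05,0,0.05,0,0,0,1.5],
    [-0.05,0,0.1,0,0,0,1.5],
    [-0.05,0,0.15,0,0,0,1.5],
    [-0.05,0,0.15,0,0,0,1.5]
  ]
}}

```text
time: 14.82
eef_pos: [0.5037, 0.0768, 0.1491]
orientation: [-180.0, 0.1, -158.1]
contact_force: [3.9, -2.8, 4.7]
opening: 0.254
```

{"op": "apply_moves", "data": {
  "commands": [
    [0,0,0.06,0,0,0,1.5],
    [0,0,0.12,0,0,0,1.5],
    [0,0,0.18,0,0,0,1.5],
    [0,0,0.24,0,0,0,1.5],
    [0,0,0.3,0,0,0,1.5],
    [0,0,0.36,0,0,0,1.5],
    [0,0,0.4,0,0,0,1.5],
    [0,0,0.4,0,0,0,1.5]
  ]
}}

```text
time: 15.82
eef_pos: [0.5037, 0.0768, 0.1456]
orientation: [-180.0, 0.1, -158.1]
contact_force: [3.4, -2.8, 7.9]
opening: 0.25
```

{"op": "apply_moves", "data": {
  "commands": [
    [0,0,0.05,0,0,0,1.5],
    [0,0,0.1,0,0,0,1.5],
    [0,0,0.15,0,0,0,1.5],
    [0,0,0.2,0,0,0,1.5],
    [0,0,0.2,0,0,0,1.5]
  ]
}}

```text
time: 16.45
eef_pos: [0.5038, 0.0768, 0.1443]
orientation: [-179.9, 0.2, -158.1]
contact_force: [2.7, -2.0, 13.0]
opening: 0.249
```

```bash
python3 chk.py
```

```text
16.45 [-0.81691498 -0.36130472 -0.19052001] [ 2.70847045 -2.03010898 12.99827626] [0.50376843 0.07678667 0.14426527] [-1.79945264e+02  1.65507666e-01 -1.58126886e+02] -94.50861051442219
557 [0.1316 0.1331 0.1346 0.1359] ((323.51849365234375, 283.59478759765625), (33.43681335449219, 42.26180648803711), 90.49398040771484)
245 [0.113  0.1228 0.1268 0.1282] ((266.6656188964844, 273.6022644042969), (20.25092315673828, 24.657554626464844), 79.01909637451172)
blue az approx 24.05196188555518 0.147938603790527
```

The flange is 14.0 mm below its start, so the knob is home. The gripper yaw puts the nest at 21.9° and the nozzle is at about 40.5°, so I'll turn +18.6° with a light push.

{"op": "apply_moves", "data": {
  "commands": [
    [0,0,-0.15,0,0,0,1.5],
    [0,0,-0.15,0,0,-0.04,1.5],
    [0,0,-0.15,0,0,-0.08,1.5],
    [0,0,-0.15,0,0,-0.12,1.5],
    [0,0,-0.15,0,0,-0.16,1.5],
    [0,0,-0.15,0,0,-0.2,1.5],
    [0,0,-0.15,0,0,-0.24,1.5],
    [0,0,-0.15,0,0,-0.28,1.5],
    [0,0,-0.15,0,0,-0.31,1.5],
    [0,0,-0.15,0,0,-0.325,1.5],
    [0,0,-0.15,0,0,-0.325,1.5],
    [0,0,-0.15,0,0,-0.325,1.5]
  ]
}}

```text
time: 18.0
eef_pos: [0.5038, 0.0766, 0.1444]
orientation: [-179.9, 0.1, -139.5]
contact_force: [6.0, -3.3, 2.9]
opening: 0.25
```

```bash
python3 chk.py
python3 - <<'E'
from h import *
p,d=capture("side");t,dt=capture("top")
cv2.imwrite("pics/c3.png",np.hstack([cv2.resize(p[210:310,220:320],(400,400),interpolation=2),cv2.resize(t[190:290,230:330],(400,400),interpolation=2)]))
E
```

```text
18.0 [-1.15436672 -2.0599687  -0.11925984] [ 5.96791814 -3.2967108   2.90588375] [0.50378856 0.07664306 0.14435011] [-1.79915431e+02  8.63467470e-02 -1.39522793e+02] -75.88059238597882
546 [0.1317 0.1331 0.1349 0.1363] ((323.5815734863281, 283.745849609375), (33.389793395996094, 41.963653564453125), 89.73171997070312)
257 [0.1129 0.1221 0.1266 0.1282] ((261.9117431640625, 288.78326416015625), (20.98213768005371, 24.89110565185547), 78.17035675048828)
blue az approx 42.67932511837706 0.15045117475439168
```

View pics/c3.png

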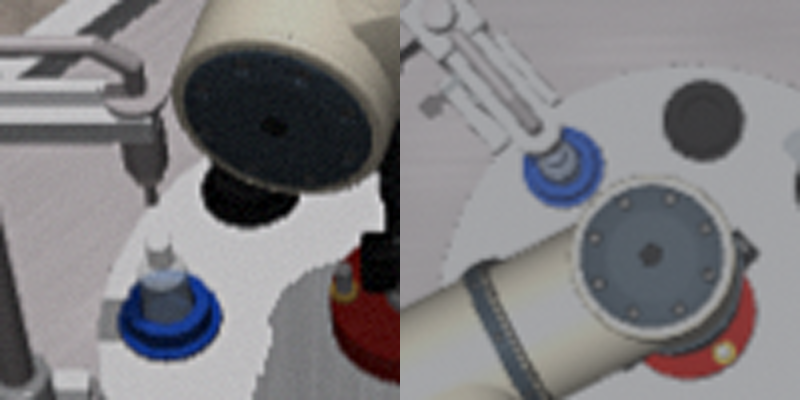

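```bash
cat > al.py <<'E'
from h import *
ax=np.array([.5037,.0768])
def az(P):
    q=np.asarray(P)[:2]-ax;return np.round([*np.asarray(P)[:2],np.degrees(np.arctan2(q[1],q[0])),np.hypot(*q)],4)
for n in("side","top"):
    ps=[capture(n) for _ in range(4)]
    d=np.median([x[1] for x in ps],0);p=ps[0][0];C=cloud(n,d)
    b=masks(p)[1].copy();near=np.hypot(C[...,0]-.62,C[...,1]-.175)<.09;b[~near]=0
    Q=C[b>0];e=cv2.fitEllipse(cv2.convexHull(max(cv2.findContours(b,0,2)[0],key=cv2.contourArea)))
    print(n,"blob",e,az(plane(n,[e[0]],.118 if n=="side" else .120)[0]))
    T=Q[Q[:,2]>.1225];c,w,_=cv2.minAreaRect(T[:,:2].astype(np.float32));cc,rr=cv2.minEnclosingCircle(T[:,:2].astype(np.float32))
    print("  rim",len(T),az(cc),rr,az(c),w)
    k=near&(C[...,2]>.205)&(C[...,2]<.236);N=C[k]
    if len(N): print("  nozzle",len(N),az(N.mean(0)),N[:,2].min())
    # red flange centre, top face
    rd=masks(p)[0];rd[np.hypot(C[...,0]-.5,C[...,1]-.077)>.08]=0;Rp=C[rd>0];Rp=Rp[Rp[:,2]>.128]
    print("  flange",cv2.minEnclosingCircle(Rp[:,:2].astype(np.float32)))
E
python3 al.py
```

```text
side blob ((261.9472351074219, 288.8031921386719), (21.018178939819336, 24.927413940429688), 79.421142578125) [ 0.616   0.1769 41.7096  0.1505]
  rim 132 [ 0.6183  0.1749 40.5709  0.1509] 0.025868959724903107 [ 0.6163  0.177  41.6839  0.1507] (0.050840217620134354, 0.04488945007324219)
  nozzle 17 [ 0.6266  0.1823 40.6259  0.162 ] 0.20592228051763595
  flange ((0.5039961934089661, 0.07952006906270981), 0.05140165984630585)
top blob ((270.1562805175781, 231.27557373046875), (18.57172203063965, 18.7582950592041), 9.081805229187012) [ 0.6165  0.1716 40.046   0.1473]
  rim 79 [ 0.6168  0.1713 39.8681  0.1473] 0.02532016485929489 [ 0.6141  0.1696 40.053   0.1443] (0.042232055217027664, 0.04891662299633026)
  flange ((0.492642879486084, 0.06796657294034958), 0.04660353064537048)
```

The side view gives the nest rim at (0.6183, 0.1749) and the nozzle at (0.6187, 0.175), so they agree to about 1 mm. I'll take off the side load, release and lift.

{"op": "apply_moves", "data": {
  "commands": [
    [-0.04,-0.1,0,0,0,0,1.5],
    [-0.04,-0.1,0,0,0,0,1.5],
    [-0.04,-0.1,0,0,0,0,5],
    [-0.04,-0.1,0,0,0,0,5],
    [-0.04,-0.1,0,0,0,0,5],
    [-0.04,-0.1,0,0,0,0,5],
    [-0.04,-0.1,-2,0,0,0,5],
    [-0.04,-0.1,-6,0,0,0,5],
    [-0.04,-0.1,-11,0,0,0,5],
    [-0.04,-0.1,-14,0,0,0,5],
    [-0.04,-0.1,-14,0,0,0,5]
  ]
}}

```text
time: 19.92
eef_pos: [0.5048, 0.0766, 0.2866]
orientation: [-179.9, 0.3, -139.5]
contact_force: [-0.3, -0.5, -0.5]
opening: 0.584
```

```bash
python3 al.py; python3 chk.py
```

```text
side blob ((262.205322265625, 288.31414794921875), (20.921661376953125, 25.17109489440918), 75.03080749511719) [ 0.6166  0.1754 41.1399  0.1499]
  rim 130 [ 0.6187  0.1751 40.5303  0.1513] 0.025611743330955505 [ 0.6161  0.177  41.7331  0.1506] (0.05083968862891197, 0.043526541441679)
  nozzle 16 [ 0.6226  0.1792 40.7409  0.1569] 0.20873262435913753
  flange ((0.5029978156089783, 0.07813004404306412), 0.05178021639585495)
top blob ((264.037109375, 233.9971466064453), (4.592032432556152, 9.153475761413574), 149.1553192138672) [ 0.6083  0.1906 47.3899  0.1546]
  rim 30 [ 0.6196  0.1718 39.344   0.1498] 0.024518609046936035 [ 0.6222  0.1743 39.4403  0.1535] (0.018692104145884514, 0.04828212782740593)
  flange ((0.5002158284187317, 0.07392988353967667), 0.048109907656908035)
20.325 [ 0.0365494  -0.01695824 -0.02564754] [ 0.45842245  1.39884026 -0.10020446] [0.50347596 0.07625342 0.28327121] [ 1.79974974e+02 -8.07628965e-02 -1.39499328e+02] -75.75863270495007
541 [0.1317 0.1332 0.1347 0.1364] ((323.58465576171875, 283.6472473144531), (33.32160949707031, 42.12612533569336), 90.17501831054688)
250 [0.1124 0.1221 0.1261 0.1281] ((262.205322265625, 288.31414794921875), (20.921661376953125, 25.17109489440918), 75.03080749511719)
blue az approx 42.14006788937053 0.14979307330948
```

The knob has stayed home. I'll back the arm away for a clear last look.

{"op": "apply_moves", "data": {
  "commands": [
    [0,0,-4,0,0,0,5],
    [5,-3,-4,0,0,0,5],
    [10,-5,-4,0,0,0,5],
    [15,-8,-4,0,0,0,5],
    [20,-10,-4,0,0,0,5],
    [24,-12.5,-4,0,0,0,5],
    [24,-12.5,-4,0,0,0,5],
    [24,-12.5,-4,0,0,0,5],
    [24,-12.5,-4,0,0,0,5]
  ]
}}

```text
time: 21.5
eef_pos: [0.4028, -0.1738, 0.3239]
orientation: [180.0, -0.0, -139.4]
contact_force: [1.2, 0.0, -0.5]
opening: 0.589
```

```bash
python3 al.py
python3 - <<'E'
from h import *
t,d=capture("top");C=cloud("top",d);p,_=capture("side")
k=(C[...,2]>.155)&(np.hypot(C[...,0]-.502,C[...,1]-.0745)<.045);Q=C[k]
u,w=np.linalg.eigh(np.cov(Q[:,:2].T));print("bar",np.median(Q,0),np.degrees(np.arctan2(w[1,1],w[0,1])))
cv2.imwrite("pics/c4.png",np.hstack([cv2.resize(p[170:430,180:440],(400,400),interpolation=2),cv2.resize(t[170:340,150:320],(400,400),interpolation=2)]))
E
```

```text
side blob ((262.08880615234375, 288.5545654296875), (20.47073745727539, 25.04827308654785), 79.75569152832031) [ 0.6163  0.1762 41.4209  0.1502]
  rim 129 [ 0.6189  0.1749 40.4391  0.1513] 0.025602251291275024 [ 0.6161  0.1771 41.747   0.1507] (0.05087064206600189, 0.04246215522289276)
  nozzle 16 [ 0.6226  0.1792 40.7435  0.1569] 0.21716036711880116
  flange ((0.5042404532432556, 0.07874853909015656), 0.05140341445803642)
top blob ((270.8211975097656, 231.19569396972656), (18.102859497070312, 18.66811752319336), 43.26535415649414) [ 0.6167  0.1695 39.3751  0.1462]
  rim 69 [ 0.6181  0.1699 39.1472  0.1475] 0.025519641116261482 [ 0.615   0.1669 38.9831  0.1432] (0.03975772485136986, 0.04808082804083824)
  flange ((0.503239631652832, 0.07681293785572052), 0.04943282529711723)
bar [0.50628758 0.07790489 0.17756774] -144.50481043898264
```

View pics/c4.png

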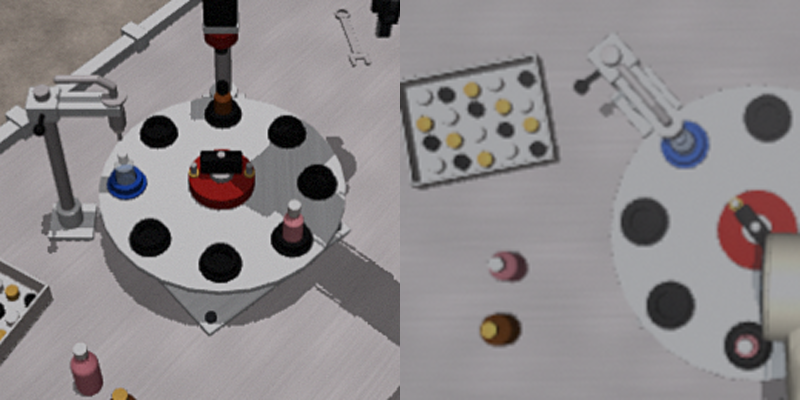

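The last look shows the blue nest under the nozzle, at (127,183) and (685,143) in the crop. The knob is down, all three bottles stand, and the things around the machine are untouched. The nest reads 39.5–40.5° and the nozzle 39–40.7°, well inside the 2.3° tolerance, so I'm handing in.

```bash
python3 -c "
from workcell import r
print(r.hand_in())"
```

```text
the job is handed in; nothing more can be done
None
```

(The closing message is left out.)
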